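Press three food lids home in order

ROBOT

A 6-joint arm with a two-finger parallel gripper is mounted at the origin on a cart in front of the work surface, level with it; the furniture and walls round the work are solid. World frame = base frame: x ahead of the robot, y to its left, z up, the work surface at z = 0. Lengths are in m, angles in rad, forces in N, time in s.
With the tool pointing down it reaches from about 0.35 to 0.875 m from the base axis. Payload 4.2 kg.
Tool frame: the origin (TCP) lies on the mounting face of the last link; the fingertips stand 182 mm ahead of it and the grasp point (between the pads) lies 164 mm ahead of it; z points along the fingers, y is the line along which they close (so a half turn about z gives the same grasp; the last joint's range is limited). The gripper opens to 87 mm and grips with 3 to 60 N. Pads are 19 mm wide; open, the fingers measure 117 mm over their backs; the gripper's body (75 mm by 190 mm) begins 51 mm behind the grasp point.
Start: joints at [1.501, 0.385, 0.008, 0, -1.194, -0.259], TCP at [0.202, 0.592, 0.405] pointing down, gripper open.
Joint ranges: [-3.14, 3.14], [-1.21, 2.06], [-1.07, 1.41], [-3.16, 2.05], [-2.99, -0.16], [-3.1, 3.1]. Speed limits (rad/s): [2.79, 2.79, 3.14, 3.14, 3.14, 3.14].

INTERFACE

Orientations are given as a unit quaternion [x, y, z, w].
In Python, from rig import move_pose, move_linear, move_j, gripper_open, close_gripper, sleep, inverse_kinematics, get_obs, grab_frame, PlanningError, hand_in, masks_of, mark_of gives the robot as it stands. Calls block until the motion is done:
- move_pose(position, orientation): joint-space move of the TCP to a pose.
- move_linear(position, speed=0.15, ori=None): straight line of the TCP; ori=None keeps the orientation; speed is the mean speed in m/s.
- move_j(angles): joint-space move.
- gripper_open() and close_gripper(): open the fingers fully, or close them until they stop; the grip force is fixed at half the most.
- sleep(seconds).
- inverse_kinematics(position, orientation): joint angles nearest the present ones, or None.
- get_obs(): the state.
- grab_frame(name): name is "side" or "top" or "wrist"; returns a dict with "color" (420x560x3 uint8, red, green, blue), "z_map" (420x560 float32, m along the optical axis (not along the pixel's ray), 0 where there is no reading), "mtx" (3x3 intrinsics, pixels), "dist_coeffs" ([k1, k2, p1, p2, k3] as OpenCV has them; the pictures are not rectified), "R" (3x3) and "t" (3): a world point X has camera coordinates R X + t. Camera axes: x right, y down, z forward; pixel columns grow to the right and rows downward; lengths in m; the calibration is good to about 2 mm. A picture is of the moment at which its call begins.
A pose or a line that the arm cannot do raises PlanningError and nothing moves.
- hand_in(): hands the job in; it is judged then, once.
Trained networks look in the newest picture that a camera, given by its name, has taken for a name from the list of things; names that differ only in an ending like _2 or _b are one class to them, and where a whole thing is asked for, a point or a joint stands for the part that bears it (a point fixed in the world has none). Each returns a list of dicts, best first, with "p" (0 to 1); they miss things now and then, are a little off and sometimes report something else, mostly with a low value. They report only what shows in the picture. A call takes as long as a camera call.
- masks_of(label, camera): "mask" (420x560 bool, what is visible of it).
- mark_of(label, camera): "position" ([x, y, z] in m, in world coordinates, good to about 4 mm: a listed point, or the origin of a listed thing).
The state is a dict: "t": time; "joints": joint angles; "qvel": joint speeds; "joint_efforts": joint torques, N m; "eef_pos": TCP position; "ee_rot": TCP orientation; "ft_force": force on the tool from outside, world axes, zero at the start; "wrist_torque": the same for the moment, N m; "grip_width": opening from 0.0 (shut) to 1.0 (fully open); "grasp_force": force on a finger pad.
Only numpy, scipy, OpenCV 4.12 (cv2) and the standard library are available. Lean on these libraries where they do the work, as an engineer would, in place of code of your own. Each camera call takes 0.05 s, during which the arm holds its last target. There are 200 camera calls.

TASK

Three containers on the red worktop were left with their lids sitting proud. With your fingertips press each lid straight down from above until it is fully home: first the dark green canister, then the cork of the blue jar, then the bright green lid of the clear food tub. Press gently, touch each one only in its turn, grip or lift nothing, and leave the containers standing where they are and everything else alone.

Things in the scene. Friction and masses are not known exactly. Their poses are not given: they have to be found in the camera images.
- canister: Dark green canister, 72 x 72 mm, 110 mm high with its lid home; stands loose on the worktop. Origin: centre of its underside, z up.
- canister_lid (a joint): Height of the canister's lid above its home position, in m: 0 is home, it starts 0.008 to 0.012 up. It is a push fit: about 3 N moves it, it stays where it is left, and it meets a hard stop at 0. 
- canister_top (a point): Middle of the top of the knob (20 mm across, 18 mm high) on the canister's lid; rises and sinks with the lid, 110 mm above the worktop when home. The place to press.
- cork_jar: Blue ceramic jar, 80 mm across, with a white rim 65 mm across, 92 mm high, closed by a cork 49 mm across; stands loose. Origin: centre of its underside, z up.
- cork_jar_bung (a joint): Height of the blue jar's cork above its home position, in m: 0 is home, it starts 0.008 to 0.012 up. It is a push fit: about 3 N moves it, it stays where it is left, and it meets a hard stop at 0. 
- bung_top (a point): Middle of the flat top of the cork, 110.5 mm above the worktop when home. The place to press.
- tub: Clear food tub with a bright green lid, 146 x 106 mm (long side along its x), 58 mm high with its lid home; stands loose. Origin: centre of its underside, z up.
- tub_lid (a joint): Height of the tub's lid above its home position, in m: 0 is home, it starts 0.006 to 0.009 up. It is a push fit: about 3 N moves it, it stays where it is left, and it meets a hard stop at 0. 
- tub_top (a point): Middle of the top of the green lid, 57 mm above the worktop when home. The lid stays level wherever it is pressed; its middle is the place to press.
- salt_shaker: Grey salt shaker, 44 mm across, 90 mm high, loose, to be left alone; stands about 75 mm beside the canister (centre to centre). Origin: centre of its underside.
- spice_jar: Spice jar with a yellow cap, 45 mm across, 100 mm high, loose, to be left alone; stands about 80 mm beside the blue jar (centre to centre). Origin: centre of its underside.
- jam_jar: Jam jar with a red lid, 69 mm across, 86 mm high, loose, at the back, to be left alone. Origin: centre of its underside.
- mug: Dark grey mug, 88 mm across, 126 mm with its handle, 106 mm high, loose, at the back, to be left alone. Origin: centre of its underside.

How it is judged:
By the outcome, as a careful person would: the job done as asked, in the order asked, and still so for the second after the job is handed in, with the robot touching nothing.
It also fails if it takes over 56 s, if anything falls off the work surface, if the arm or the gripper's body presses on something with over 40 N, if the wrist force passes 120 N, or if a joint passes its speed limit or range.

## Working session

There is one attempt and no reset: what is moved stays moved. The work goes in short steps, each a Python script; the robot and the scene stay as the last script left them, time stands still between calls to the robot, and variables do not carry over. Pictures are saved under pics/ and viewed, at most 10 in all, crops included, and the job is handed in when it is done.

```bash
mkdir -p pics; python3 - <<'E'
from rig import *
import cv2,numpy as np
o=get_obs();print(o['t'],o['eef_pos'],o['ee_rot'],o['grip_width'])
ims=[]
for c in ['top','side']:
    f=grab_frame(c);ims.append(f['color'])
    for n in ['canister_top','bung_top','tub_top','tub','canister','cork_jar','salt_shaker','spice_jar','jam_jar','mug']:
        print(c,n,[(np.round(m['position'],3).tolist(),round(m['p'],2)) for m in mark_of(n,c)[:2]])
im=np.hstack(ims)[:,:,::-1]
cv2.imwrite('pics/a.png',cv2.resize(im,(800,300)))
print(get_obs()['t'])
E
```

```text
0.0 [0.20171447 0.59135871 0.4036453 ] [ 9.86502664e-01 -1.63741696e-01 -1.30409079e-04  1.06484498e-03] 1.0042944160665186
top canister_top [([0.512, 0.022, 0.119], 0.89)]
top bung_top [([0.488, 0.306, 0.119], 0.72)]
top tub_top [([0.533, -0.309, -0.003], 0.64), ([0.533, -0.301, 0.066], 0.56)]
top tub [([0.533, -0.308, -0.001], 0.7)]
top canister [([0.512, 0.023, 0.002], 0.85), ([0.534, -0.308, -0.002], 0.36)]
top cork_jar [([0.487, 0.312, 0.003], 0.96)]
top salt_shaker [([0.525, 0.096, 0.002], 0.56)]
top spice_jar [([0.493, 0.233, -0.0], 0.6)]
top jam_jar [([0.777, -0.049, -0.002], 0.83), ([0.488, 0.306, 0.119], 0.21)]
top mug [([0.782, 0.062, 0.004], 0.81), ([0.512, 0.02, -0.002], 0.48)]
side canister_top [([0.513, 0.02, 0.119], 0.66)]
side bung_top [([0.49, 0.313, 0.12], 0.56)]
side tub_top [([0.531, -0.309, 0.066], 0.71)]
side tub [([0.534, -0.304, 0.002], 0.6)]
side canister [([0.513, 0.021, 0.0], 0.66)]
side cork_jar [([0.489, 0.315, 0.0], 0.91)]
side salt_shaker [([0.523, 0.103, -0.005], 0.8)]
side spice_jar []
side jam_jar [([0.771, -0.05, -0.002], 0.8), ([0.49, 0.313, 0.119], 0.35)]
side mug [([0.789, 0.062, 0.0], 0.84), ([0.51, 0.02, 0.121], 0.37)]
1.1
```

View pics/a.png

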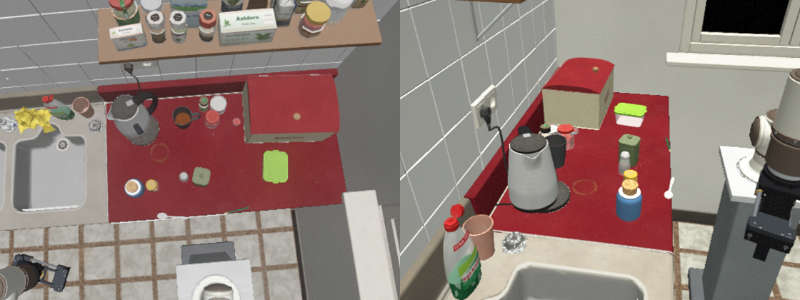

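The networks agree with the picture (canister at (201,176), jar at (133,187), tub at (275,167)). I'll hover over the canister and refine with the wrist camera.

```bash
cat > h.py <<'E'
from rig import *
import numpy as np
Q=[1,0,0,0]
def look(n):
    grab_frame('wrist'); 
    print(n,[(np.round(m['position'],3).tolist(),round(m['p'],2)) for m in mark_of(n,'wrist')[:2]])
def fz(): return get_obs()['ft_force'][2]
def press(x,y,home,start,stop=9):
    """descend from tip height start until the force shows the hard stop"""
    move_linear([x,y,start+.182],speed=.1); sleep(.2)
    f0=fz(); z=start; log=[]
    while z>home-.006:
        z-=.001; move_linear([x,y,z+.182],speed=.02); sleep(.05)
        o=get_obs(); f=o['ft_force'][2]-f0; log.append((round(z*1000,1),round((o['eef_pos'][2]-.182)*1000,1),round(f,1)))
        if f>stop: break
    print(log, o['t'])
    move_linear([x,y,start+.182+.02],speed=.1)
E
python3 - <<'E'
from h import *
close_gripper()
print(inverse_kinematics([.512,.021,.36],Q),inverse_kinematics([.532,-.306,.25],Q),inverse_kinematics([.488,.311,.3],Q))
move_pose([.512,.021,.36],Q)
o=get_obs();print(o['t'],o['eef_pos'],o['ft_force'],o['grip_width'])
look('canister_top'); look('canister')
import cv2
cv2.imwrite('pics/b.png',grab_frame('wrist')['color'][:,:,::-1])
E
```

```text
[ 0.35812919  0.23344408 -0.33177194  0.         -1.00558031  1.21266714] [-0.25856325  0.51101939 -0.21195361  0.         -0.84782333  1.82935958] [ 0.84717585  0.40211167 -0.25060726  0.         -0.9180774   0.72362048]
4.9417 [0.51215463 0.02159922 0.36008578] [ 0.48913814  0.17864991 -0.8082686 ] 0.0074234346830090794
canister_top [([0.518, 0.022, 0.119], 0.67)]
canister [([0.515, 0.02, 0.002], 0.97)]
```

View pics/b.png

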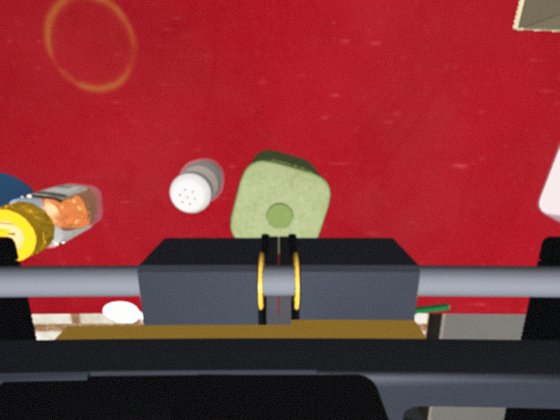

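The wrist view shows the knob at (280,214), with the shaker at (190,192) clear of the closed fingers. Next I'll press the canister.

```bash
python3 - <<'E'
from h import *
press(.514,.021,.110,.127)
move_linear([.514,.021,.37],speed=.2)
look('canister_top'); print(get_obs()['t'])
E
```

```text
[(126.0, np.float64(126.1), np.float64(0.4)), (125.0, np.float64(124.9), np.float64(-0.1)), (124.0, np.float64(123.9), np.float64(-0.9)), (123.0, np.float64(122.9), np.float64(-0.1)), (122.0, np.float64(122.0), np.float64(-0.6)), (121.0, np.float64(121.0), np.float64(-0.9)), (120.0, np.float64(120.0), np.float64(-0.1)), (119.0, np.float64(119.1), np.float64(0.4)), (118.0, np.float64(118.2), np.float64(0.9)), (117.0, np.float64(117.0), np.float64(1.9)), (116.0, np.float64(116.0), np.float64(1.3)), (115.0, np.float64(114.9), np.float64(1.3)), (114.0, np.float64(113.9), np.float64(0.7)), (113.0, np.float64(112.9), np.float64(1.2)), (112.0, np.float64(111.9), np.float64(1.6)), (111.0, np.float64(110.9), np.float64(1.1)), (110.0, np.float64(109.9), np.float64(1.4)), (109.0, np.float64(109.4), np.float64(5.0)), (108.0, np.float64(109.1), np.float64(8.6)), (107.0, np.float64(109.0), np.float64(12.0))] 12.05
canister_top [([0.515, 0.021, 0.109], 0.8)]
13.0583
```

Canister is home: hard stop at 109 mm, 12 N peak. Next, the jar.

```bash
python3 - <<'E'
from h import *
move_pose([.489,.311,.37],Q)
look('bung_top')
press(.489,.311,.1105,.126)
move_linear([.489,.311,.37],speed=.2)
look('bung_top'); print(get_obs()['t'])
E
```

```text
bung_top [([0.487, 0.312, 0.122], 0.94)]
[(125.0, np.float64(125.1), np.float64(-1.4)), (124.0, np.float64(123.9), np.float64(-1.1)), (123.0, np.float64(123.0), np.float64(-1.7)), (122.0, np.float64(122.0), np.float64(-1.2)), (121.0, np.float64(121.0), np.float64(-1.8)), (120.0, np.float64(120.0), np.float64(-1.2)), (119.0, np.float64(119.2), np.float64(1.0)), (118.0, np.float64(118.1), np.float64(1.2)), (117.0, np.float64(116.9), np.float64(1.1)), (116.0, np.float64(115.9), np.float64(-0.1)), (115.0, np.float64(114.9), np.float64(0.5)), (114.0, np.float64(113.9), np.float64(-1.4)), (113.0, np.float64(112.9), np.float64(0.9)), (112.0, np.float64(111.9), np.float64(1.3)), (111.0, np.float64(111.2), np.float64(2.0)), (110.0, np.float64(111.1), np.float64(6.0)), (109.0, np.float64(111.1), np.float64(11.9))] 20.3417
bung_top [([0.489, 0.311, 0.11], 0.57)]
21.3167
```

The cork is home. On to the tub.

```bash
python3 - <<'E'
from h import *
move_pose([.533,-.306,.37],Q)
look('tub_top')
press(.533,-.306,.057,.071)
move_linear([.533,-.306,.37],speed=.2)
look('tub_top'); print(get_obs()['t'])
import cv2
f=grab_frame('top')
for n in ['canister_top','bung_top','tub_top','canister','cork_jar','salt_shaker','spice_jar']:
    print(n,[np.round(m['position'],3).tolist() for m in mark_of(n,'top')[:1]])
cv2.imwrite('pics/c.png',f['color'][:,:,::-1])
E
```

```text
tub_top [([0.537, -0.306, 0.068], 0.78)]
[(70.0, np.float64(70.0), np.float64(0.2)), (69.0, np.float64(68.9), np.float64(-0.1)), (68.0, np.float64(67.9), np.float64(0.5)), (67.0, np.float64(67.0), np.float64(0.1)), (66.0, np.float64(66.0), np.float64(-0.1)), (65.0, np.float64(65.2), np.float64(2.3)), (64.0, np.float64(64.1), np.float64(3.3)), (63.0, np.float64(62.9), np.float64(2.2)), (62.0, np.float64(61.9), np.float64(1.0)), (61.0, np.float64(60.9), np.float64(2.5)), (60.0, np.float64(60.0), np.float64(2.6)), (59.0, np.float64(59.0), np.float64(2.3)), (58.0, np.float64(58.0), np.float64(2.2)), (57.0, np.float64(57.6), np.float64(5.2)), (56.0, np.float64(57.5), np.float64(9.4))] 29.6417
tub_top []
30.875
canister_top [[0.514, 0.023, 0.111]]
bung_top [[0.487, 0.307, 0.108]]
tub_top [[0.532, -0.307, 0.059]]
canister [[0.533, -0.304, 0.062]]
cork_jar [[0.488, 0.312, -0.001]]
salt_shaker [[0.526, 0.094, 0.001]]
spice_jar [[0.495, 0.233, -0.001]]
```

View pics/c.png

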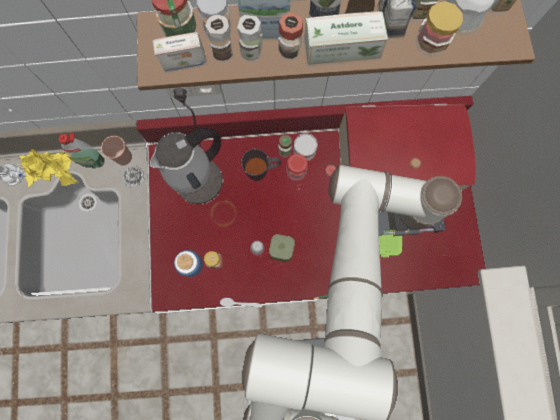

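The picture shows the canister (282,247), jar (187,263), tub (390,245) and their neighbours standing where they were. All three lids reached their hard stops and the arm is clear.

```bash
python3 -c "
from rig import *
print(hand_in())"
```

```text
the job is handed in; nothing more can be done
None
```

I pressed all three lids home in order (canister, cork, tub), with about 12 N at most. The containers and their neighbours stayed where they stood, and the job was handed in at about 31 s.

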